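# Empty the cup cap of the bench canister

## Robot

A 6-joint arm with a two-finger parallel gripper is mounted at the origin on the work surface. World frame = base frame: x ahead of the robot, y to its left, z up, the work surface at z = 0. Lengths are in m, angles in rad, forces in N, time in s.
With the tool pointing down it reaches from about 0.15 to 0.775 m from the base axis. Payload 6.1 kg.
Tool frame: the origin (TCP) lies on the centre line of the jaws, within the pads' length; the fingertips stand 17 mm ahead of it and the grasp point (between the pads) lies 2 mm behind it; z points along the fingers, y is the line along which they close (so a half turn about z gives the same grasp; the last joint's range is limited). The gripper opens to 85 mm and grips with 20 to 120 N. Pads are 22 mm wide; open, the fingers measure 114 mm over their backs; the gripper's body (76 mm by 85 mm) begins 54 mm behind the grasp point. The pads swing forward as they close: fully open they stand 13 mm farther back than shut.
Start: joints at [-1.103, 0.126, -0.04, 1.405, 0, 1.571], TCP at [0.237, -0.469, 0.224] pointing down, gripper open.
Joint ranges: [-2.72, 2.72], [-0.95, 1.95], [-1.27, 1.35], [-1.78, 2.02], [-1.46, 1.47], [-3.14, 3.14]. Speed limits (rad/s): [2.39, 2.39, 3.01, 3.14, 3.14, 3.14].

## Interface

Orientations are given as a unit quaternion [x, y, z, w].
In Python, from workcell import * gives the robot as it stands.
- The arm moves only by the tool play_rows, never from a script. Its argument "series" is a list that holds one entry, the list of rows, each a list of 6 numbers: the shift along the tool's x, y, z in mm, then the turn, a rotation vector about the tool's x, y, z in rad. In form: [[[tx, ty, tz, rx, ry, rz], ...]]. A call has 1 to 5 rows; each row shifts and turns the commanded pose from where the row before left it, along the tool's axes as they then stand; what a row does not reach is not made up. A row lasts 1/12 s, in which the tool goes at most 41.7 mm and 7.16 degrees, less where a joint would pass 70% of its speed; a pose out of reach is approached as far as the arm can. A call with a gripper value outside its range is refused whole. "claw" is the closure, from -1 (fully open) to 1 (shut), set as the call begins (left out, the last holds). The fingers move at their own pace and stop on an object; "grip_force" is the grip in N (left out, the last holds). Time passes only in rows, so rows that do not move let the fingers close. It gives the time, the measured TCP pose, the force, the opening and the grip force at its end, in the units of the state.
- observe(): the state, without advancing time (a new reading comes with each control period).
- get_image(name): name is "scene" or "side" or "wrist"; returns a dict with "img" (384x512x3 uint8, red, green, blue), "intrinsics" (3x3 intrinsics, pixels), "k1" (the pictures are not rectified: a ray, as slopes to the right and down, at radius r is drawn at 1 + k1 r^2 times it, then the intrinsics apply), "R" (3x3) and "t" (3): a world point X has camera coordinates R X + t; the wrist camera has in their place "hand_eye" (4x4, takes a point from camera to tool coordinates, whose origin is the TCP and whose axes are the flange's). Camera axes: x right, y down, z forward; pixel columns grow to the right and rows downward; lengths in m; the calibration is good to about 2 mm. A picture is of the moment at which its call begins: read the wrist's pose just before it. There is no depth.
- job_done(): hands the job in; it is judged then, once.
The state is a dict: "time": time; "joint_pos": joint angles; "dq": joint speeds; "joint_torque": joint torques, N m; "tcp_pos": TCP position; "ee_rot": TCP orientation; "ft_force": force on the tool from outside, world axes, zero at the start; "wrist_torque": the same for the moment, N m; "grip_width": finger opening in m; "gripper_force": force on a finger pad.
Only numpy, scipy, OpenCV 4.12 (cv2) and the standard library are available. Lean on these libraries where they do the work, as an engineer would, in place of code of your own. Each camera call takes 0.05 s, during which the arm holds its last target. There are 200 camera calls.

## Task

Unscrew the cup-shaped metal cap of the squat white canister that is bolted to the bench, and lift it off with the steel ball still in it. Tip the ball out of the cap into the rectangular steel tray, then put the cap back upright on the canister and screw it down clockwise until its two ears are fully home under the two claws. Leave the ball in the tray.

Things in the scene. Friction and masses are not known exactly. Their poses are not given: they have to be found in the camera images.
- seat (a point): Centre of the flat top (deck, dia 106, 80 above bench) of the squat white canister; z up. Fixed. Neck in its middle: dia 46 tapering to 36, 13 high; cap fits over it, 3 clearance. Two dark claws, 22 wide, at its +x and -x, 14 high; roofs 33 to 51 from axis, underside 9 above deck; stops at their clockwise ends. Cap lifts off or drops on with ears over 35 deg from claws; 70 deg anticlockwise is good. All mm.
- cap: Aluminium cup, 120 g, outside dia 58, 50 high; grip its straight side 18 to 48 above origin (centre of lower edge, on deck when home); z to open mouth. Funnel well: floor at 40, walls 35 deg: tip 55 deg to empty. Two ears at its +x, -x, at the lower edge, 12 wide, 6 thick, out to 39 from axis; at start under the claws within 5 deg. Turns freely, does not rise; clockwise locks, to stops 5 deg past claw middle.
- ball_center (a point): Centre of the steel ball, diameter 20 mm, 33 g, lying loose in the well of the cap. It rolls freely.
- tray: Open rectangular steel tray, 160 mm (its x) by 220 mm (its y) by 40 mm high, walls 4 mm, 0.9 kg, standing loose on the bench. Origin at the centre of its underside.

How it is judged:
On the way, in this order (a step that is already met when the one before it is completed fails the run):
1. the cap has been unscrewed and lifted off, with the ball still in it (distance between cap and seat above 0.04 m and distance between cap and ball_center below 0.065 m), for 0.1 s.
2. the cap is tipped over (angle between cap's own z axis and vertical above 0.5 rad), for 0.02 s.
3. the ball lies in the tray while the cap is off (x of ball_center in the frame of tray between -0.082 and 0.082 m and y of ball_center in the frame of tray between -0.112 and 0.112 m and z of ball_center in the frame of tray between 0 and 0.03 m and distance between cap and seat above 0.04 m), for 0.2 s.
At the end, for the whole second after the job is handed in: The ball lies in the tray, on its floor. The cap is at rest on the canister's deck: within 8 mm of centre, within 5 mm of the deck's height, upright within 7 degrees, its ears within 15 degrees of the claws' middle (either way round) (x of ball_center in the frame of tray between -0.082 and 0.082 m and y of ball_center in the frame of tray between -0.112 and 0.112 m and z of ball_center in the frame of tray between 0 and 0.03 m and horizontal distance between cap and seat below 0.008 m and z of cap in the frame of seat between -0.004 and 0.005 m and angle between cap's own z axis and vertical below 0.12 rad and angle between the x axis of cap and the x axis of seat, either way round below 0.26 rad and linear speed of cap below 0.02 m/s); the robot touches nothing.
It also fails if it takes over 54 s, if anything falls off the work surface, if the arm or the gripper's body presses on something with over 40 N, if the wrist force passes 120 N, or if a joint passes its speed limit or range.

## Working session

There is one attempt and no reset: what is moved stays moved. The work goes in short steps, Python scripts to look and compute and a tool call to move; the robot and the scene stay as the last step left them, time stands still between calls to the robot, and variables do not carry over. Pictures are saved under pics/ and viewed, at most 11 in all, crops included, and the job is handed in when it is done.

Besides the shell and the picture viewer there is one more tool, called after "Call:" by a JSON object that holds its "method" and its "body". play_rows: Moves the arm, as the interface text tells. Its arguments: {"type":"object","properties":{"series":{"type":"array"},"claw":{"type":"number"},"grip_force":{"type":"number"}},"required":["series"]}

```bash
mkdir -p pics; ls
python3 - <<'E'
from workcell import *
import cv2,json,numpy as np
s=observe();print(s)
ims=[]
for n in["scene","side","wrist"]:
    d=get_image(n);cv2.imwrite(f"pics/{n}0.png",d["img"][:,:,::-1])
    json.dump({k:(np.array(v).tolist()) for k,v in d.items() if k!="img"},open(f"{n}.json","w"))
    print(n,d["intrinsics"],d["k1"])
    ims.append(d["img"])
E
```

```text
pics
{'time': 0.0, 'joint_pos': array([-1.10298733e+00,  1.26398976e-01, -4.06156307e-02,  1.40543388e+00,
       -8.48444463e-06,  1.57079471e+00]), 'dq': array([-4.66393568e-04, -1.28619981e-03, -9.79727834e-05,  1.63326380e-04,
       -1.10897894e-03,  3.18031955e-03]), 'joint_torque': array([ 5.59612854e-04, -4.35912323e+01,  3.52924061e+01,  1.73430098e-02,
        1.13502231e-04, -1.84533877e-05]), 'tcp_pos': array([ 0.23654016, -0.46820492,  0.22361506]), 'ee_rot': array([ 9.72768317e-01,  2.31778168e-01, -1.95592634e-04, -8.02601213e-04]), 'ft_force': array([0.83662258, 0.33875347, 0.09830464]), 'wrist_torque': array([-0.01936217, -0.03275839,  0.01615102]), 'gripper_force': 0.0, 'grip_width': 0.08559350841128985}
scene [[387.30700167   0.         260.85496287]
 [  0.         387.30700167 190.65365713]
 [  0.           0.           1.        ]] -0.05730256397407918
side [[458.76404257   0.         253.70984578]
 [  0.         458.76404257 184.32055183]
 [  0.           0.           1.        ]] 0.05311531678031506
wrist [[296.12517912   0.         258.07990341]
 [  0.         296.12517912 187.83997546]
 [  0.           0.           1.        ]] -0.031886606457236503
```

View pics/scene0.png

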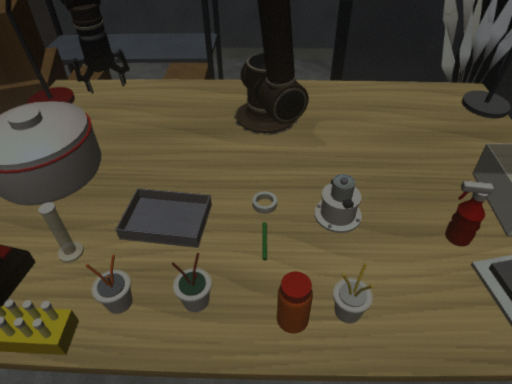

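View pics/side0.png

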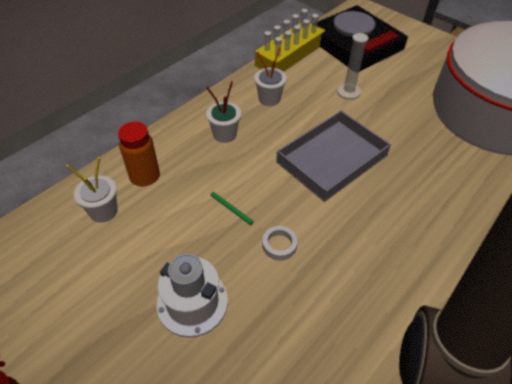

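The side view shows the canister at about (190,285) with claws at (165,270) and (209,291), and the tray around (333,153). In the scene view the canister is at (341,200) and the tray at (165,217). I'll magnify the canister in both views.

```bash
cat > h.py <<'E'
import json,cv2,numpy as np
from scipy.spatial.transform import Rotation as Ro
def cam(n,s=None):
    d=json.load(open(f"{n}.json"));K=np.array(d["intrinsics"])
    if "R" in d: R=np.array(d["R"]);t=np.array(d["t"])
    else:
        T=np.eye(4);T[:3,:3]=Ro.from_quat(s["ee_rot"]).as_matrix();T[:3,3]=s["tcp_pos"]
        M=np.linalg.inv(T@np.array(d["hand_eye"]));R=M[:3,:3];t=M[:3,3]
    return K,float(d["k1"]),R,t
def ray(n,px,s=None):
    K,k1,R,t=cam(n,s)
    p=cv2.undistortPoints(np.array([[px]],float),K,np.array([k1,0,0,0,0.]))[0,0]
    return -R.T@t, R.T@np.array([p[0],p[1],1])
def onz(n,px,z,s=None):
    o,d=ray(n,px,s);return o+d*(z-o[2])/d[2]
def proj(n,X,s=None):
    K,k1,R,t=cam(n,s)
    return cv2.projectPoints(np.array(X,float).reshape(-1,3),cv2.Rodrigues(R)[0],t,K,np.array([k1,0,0,0,0.]))[0][:,0]
E
python3 - <<'E'
from h import *
a=cv2.imread("pics/side0.png")[240:345,140:240];b=cv2.imread("pics/scene0.png")[165:235,305:375]
a=cv2.resize(a,(400,420),interpolation=3);b=cv2.resize(b,(400,400),interpolation=3)
b=cv2.copyMakeBorder(b,0,20,0,0,0)
cv2.imwrite("pics/crop1.png",np.hstack([a,b]))
for n,p in(("side",(186,264)),("scene",(343.5,182))):print(n,onz(n,p,.13))
for p in[(278,152),(339,113),(389,150),(325,194)]:pass
print([onz("side",p,.04)[:2].round(3) for p in[(278,152),(339,113),(389,150),(325,187)]])
print([onz("scene",p,.04)[:2].round(3) for p in[(135,191),(211,194),(199,240),(119,235)]])
print([ray(n,(256,192))[0].round(3) for n in("scene","side")])
E
```

```text
side [0.51491183 0.20465297 0.13      ]
scene [0.51519123 0.20904684 0.13      ]
[array([ 0.628, -0.167]), array([ 0.606, -0.374]), array([ 0.445, -0.349]), array([ 0.484, -0.158])]
[array([ 0.465, -0.371]), array([ 0.473, -0.149]), array([ 0.641, -0.159]), array([ 0.63 , -0.369])]
[array([1.262, 0.017, 0.804]), array([0.167, 0.417, 0.812])]
```

View pics/crop1.png

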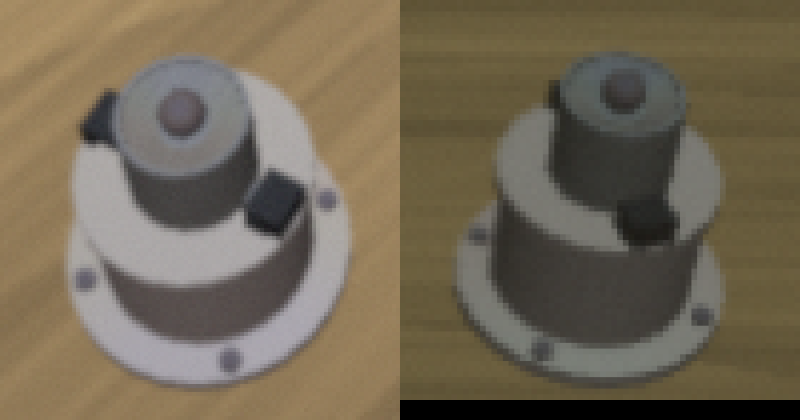

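The enlarged crops show the cap mouth centre at about (186,268) in side and (343.9,181.5) in scene. The ball is in the well. The near claw top is at (209,290) in side and (348,203) in scene, and the far claw is half hidden at (165,269) in side.

```bash
cat >> h.py <<'E'
def plan(s,pos,R,n):
    """n equal straight rows (tool axes) from state s to pos/R"""
    p=np.array(s["tcp_pos"]);q=Ro.from_quat(s["ee_rot"]);T=R if isinstance(R,Ro) else Ro.from_quat(R)
    dv=(q.inv()*T).as_rotvec()/n;st=(np.array(pos)-p)/n
    for i in range(n):
        t=q.inv().apply(st)*1000;print("[%.1f,%.1f,%.1f,%.4f,%.4f,%.4f]"%(*t,*dv),end="," if (i+1)%5 else "\n")
        q=q*Ro.from_rotvec(dv)
    print()
def down(yaw): return Ro.from_euler("Z",yaw)*Ro.from_euler("X",np.pi)
E
python3 - <<'E'
from h import *
from workcell import *
c=[]
for n,p in(("side",(186,268.3)),("scene",(343.9,181.5))):c.append(onz(n,p,.13));print(n,c[-1])
for n,p in(("side",(208.8,290)),("side",(165,269)),("scene",(347.9,202.6))):
    d=onz(n,p,.094)-np.mean(c,0);print(n,d[:2],np.degrees(np.arctan2(d[1],d[0])),np.hypot(*d[:2]))
s=observe()
plan(s,[.515,.206,.24],down(2.12),18)
E
```

```text
side [0.5087719  0.21006103 0.13      ]
scene [0.51323526 0.21034142 0.13      ]
side [-0.04372554 -0.00996348] -167.16352045781466 0.044846337848541605
side [0.04158293 0.01499296] 19.827055113157964 0.044203272067719734
scene [0.04343288 0.01018197] 13.193597999949064 0.04461039505733285
[30.7,-26.5,-0.9,-0.0001,-0.0001,-0.0918],[33.0,-23.5,-0.9,-0.0001,-0.0001,-0.0918],[35.0,-20.4,-0.9,-0.0001,-0.0001,-0.0918],[36.7,-17.1,-0.9,-0.0001,-0.0001,-0.0918],[38.2,-13.7,-0.9,-0.0001,-0.0001,-0.0918]
[39.2,-10.1,-0.9,-0.0001,-0.0001,-0.0918],[40.0,-6.5,-0.9,-0.0001,-0.0001,-0.0918],[40.4,-2.8,-0.9,-0.0001,-0.0001,-0.0918],[40.5,0.9,-0.9,-0.0001,-0.0001,-0.0918],[40.3,4.6,-0.9,-0.0001,-0.0001,-0.0918]
[39.7,8.3,-0.9,-0.0001,-0.0001,-0.0918],[38.7,11.9,-0.9,-0.0001,-0.0001,-0.0918],[37.5,15.4,-0.9,-0.0001,-0.0001,-0.0918],[35.9,18.8,-0.9,-0.0001,-0.0001,-0.0918],[34.0,22.0,-0.9,-0.0001,-0.0001,-0.0918]
[31.9,25.0,-0.9,-0.0001,-0.0001,-0.0918],[29.5,27.8,-0.9,-0.0001,-0.0001,-0.0918],[26.8,30.4,-0.9,-0.0001,-0.0001,-0.0918],
```

Call:
{"method": "play_rows", "body": {"series": [[[31,-26,-1,0,0,-0.092],[33,-23,-1,0,0,-0.092],[35,-20,-1,0,0,-0.092],[37,-17,-1,0,0,-0.092],[38,-14,-1,0,0,-0.092]]], "claw": -1}}

```text
time: 0.57
tcp_pos: [0.315, -0.2804, 0.2292]
ee_rot: [0.894, 0.449, 0.0, -0.0]
ft_force: [1.1, -0.9, -0.3]
grip_width: 0.0856
gripper_force: 0.0
```

Call:
{"method": "play_rows", "body": {"series": [[[39,-10,-1,0,0,-0.092],[40,-6,-1,0,0,-0.092],[40,-3,-1,0,0,-0.092],[40,1,-1,0,0,-0.092],[40,5,-1,0,0,-0.092]]]}}

```text
time: 0.98
tcp_pos: [0.3922, -0.0945, 0.2345]
ee_rot: [0.767, 0.641, 0.0, 0.0]
ft_force: [1.4, -0.6, -0.9]
grip_width: 0.0855
gripper_force: 0.0
```

Call:
{"method": "play_rows", "body": {"series": [[[40,8,-1,0,0,-0.092],[39,12,-1,0,0,-0.092],[37,15,-1,0,0,-0.092],[36,19,-1,0,0,-0.092],[34,22,-1,0,0,-0.092]]]}}

```text
time: 1.4
tcp_pos: [0.4688, 0.0935, 0.2394]
ee_rot: [0.601, 0.799, 0.0, 0.0]
ft_force: [1.2, -0.5, -0.6]
grip_width: 0.0854
gripper_force: 0.0
```

Call:
{"method": "play_rows", "body": {"series": [[[32,25,-1,0,0,-0.092],[29,28,-1,0,0,-0.092],[27,30,-1,0,0,-0.092],[0,0,0,0,0,0],[0,0,0,0,0,0]]]}}

```text
time: 1.82
tcp_pos: [0.5146, 0.2055, 0.241]
ee_rot: [0.486, 0.874, -0.001, -0.001]
ft_force: [0.1, -0.1, 0.1]
grip_width: 0.0851
gripper_force: 0.0
```

Run:
```python
from workcell import *
from h import *
s=observe();d=get_image("wrist")
print(s["time"],s["joint_pos"].round(3),s["tcp_pos"],Ro.from_quat(s["ee_rot"]).as_matrix()[:,0])
json.dump({k:s[k].tolist() for k in("tcp_pos","ee_rot")},open("sw.json","w"))
im=cv2.resize(np.ascontiguousarray(d["img"][:,:,::-1]),(768,576))
print(proj("wrist",[[.511,.210,.13],[.511,.21,.08]],s)*1.5)
cv2.imwrite("pics/w1.png",im)
```

```text
1.8167 [ 0.38   0.185  0.066  1.454 -0.     1.395] [0.51461831 0.20553902 0.24100626] [-5.27824955e-01  8.49353114e-01  3.23915890e-04]
[[387.51302865 265.46893077]
 [387.62894527 246.55334292]]
```

View pics/w1.png

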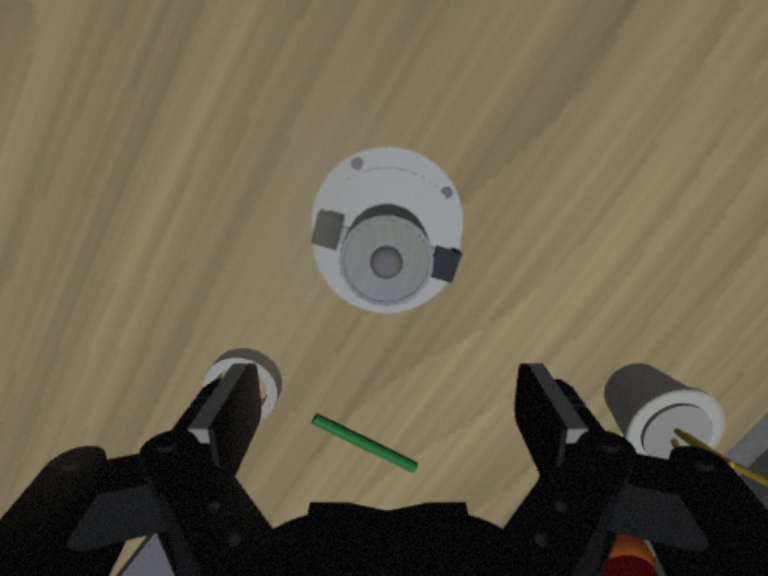

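The wrist view shows the cap mouth centre at (387,261), in 1.5x pixels. The claw tops are at (328,229) and (446,264), and the ball is centred in the well.

Run:
```python
from h import *
s=json.load(open("sw.json"))
c=onz("wrist",np.array([387,261])/1.5,.13,s);a=onz("wrist",np.array([328,229])/1.5,.094,s);b=onz("wrist",np.array([446,264])/1.5,.094,s)
print(c,a,b,(a+b)/2,np.degrees(np.arctan2(*(a-b)[1::-1])),np.linalg.norm(a-b))
q=np.mean([c,(a+b)/2,[.511,.21,0]],0);q[2]=.118;print(q);plan(s,q,down(2.12),4)
```

```text
[0.50924671 0.21223155 0.13      ] [0.46853888 0.2018638  0.094     ] [0.55018032 0.22367215 0.094     ] [0.5093596  0.21276798 0.094     ] -165.04414940151437 0.08450400927149607
[0.50986877 0.21166651 0.118     ]
[1.9,-0.1,30.8,-0.0006,-0.0001,0.0017],[1.9,-0.2,30.8,-0.0006,-0.0001,0.0017],[1.9,-0.2,30.8,-0.0006,-0.0001,0.0017],[1.9,-0.2,30.8,-0.0006,-0.0001,0.0017],
```

Call:
{"method": "play_rows", "body": {"series": [[[2,0,31,0,0,0],[2,0,31,0,0,0],[2,0,31,0,0,0],[2,0,30,0,0,0],[0,0,0,0,0,0]]]}}

```text
time: 2.28
tcp_pos: [0.5064, 0.2078, 0.1138]
ee_rot: [0.488, 0.873, -0.004, -0.003]
ft_force: [-0.3, -0.3, 0.1]
grip_width: 0.0858
gripper_force: 0.0
```

Call:
{"method": "play_rows", "body": {"series": [[[0,0,0,0,0,0],[0,0,0,0,0,0],[0,0,0,0,0,0],[0,0,0,0,0,0],[0,0,0,0,0,0]]], "claw": 1, "grip_force": 40}}

```text
time: 2.7
tcp_pos: [0.5116, 0.2108, 0.1214]
ee_rot: [0.487, 0.873, 0.001, 0.001]
ft_force: [0.1, 0.0, 0.0]
grip_width: 0.0255
gripper_force: 0.0
```

Call:
{"method": "play_rows", "body": {"series": [[[0,0,0,0,0,0],[0,0,0,0,0,0],[0,0,0,0,0,0]]]}}

```text
time: 2.95
tcp_pos: [0.5111, 0.2107, 0.1209]
ee_rot: [0.487, 0.873, 0.001, 0.001]
ft_force: [-0.3, -0.7, 6.4]
grip_width: 0.0166
gripper_force: 38.9
```

Run:
```python
from workcell import *
from h import *
a=get_image("side")["img"][180:345,100:280,::-1];b=get_image("scene")["img"][120:230,290:410,::-1]
cv2.imwrite("pics/c2.png",np.hstack([cv2.resize(a,(400,366)),cv2.resize(b,(400,366))]))
print(observe())
```

```text
{'time': 3.05, 'joint_pos': array([ 3.91179955e-01,  1.95020936e-01, -1.84734469e-01,  1.18858527e+00,
       -2.81516663e-04,  1.40892058e+00]), 'dq': array([ 6.54525822e-05, -1.81248803e-05,  1.18227304e-03, -1.47026205e-03,
        1.15125480e-04,  8.97161264e-04]), 'joint_torque': array([ 2.69632833e-01, -4.37876379e+01,  3.19928133e+01, -2.68290555e-01,
        1.40341097e-01,  7.87691206e-04]), 'tcp_pos': array([0.51106541, 0.21068913, 0.12092637]), 'ee_rot': array([0.48719079, 0.87329469, 0.00087433, 0.00087344]), 'ft_force': array([-0.28165864, -0.34199186,  6.4664871 ]), 'wrist_torque': array([-0.16846779,  0.08207179,  0.05605039]), 'gripper_force': 38.88918399810791, 'grip_width': 0.01665533126276151}
```

View pics/c2.png

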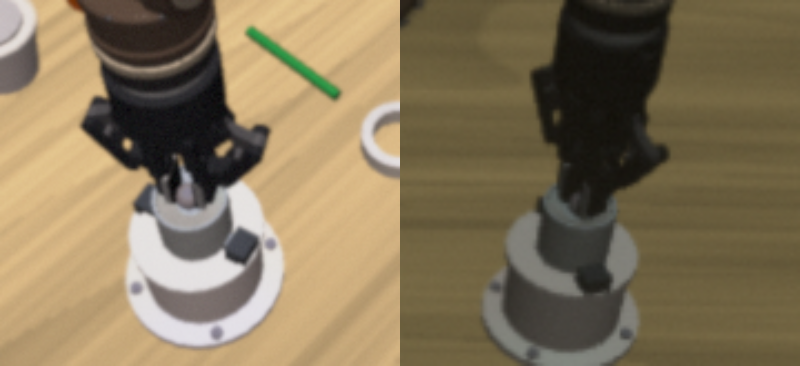

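The fingers have closed on the ball inside the mouth: tips at about (183,200) in the left crop, against a mouth centre of (190,207). They never went down outside the cap, so the tip height differs from what I assumed. I'll check it against the earlier wrist picture.

Run:
```python
from h import *
s=json.load(open("sw.json"));Q=Ro.from_quat(s["ee_rot"]).as_matrix();p=np.array(s["tcp_pos"])
print(json.load(open("wrist.json"))["hand_eye"])
for x in(0,-.011,.011):
  for z in (.017,.004,-.01,-.025):
    print(x,z,(proj("wrist",[p+Q@[x,.0425,z],p+Q@[x,-.0425,z]],s)*1.5).round(0).tolist())
p=np.array([.511,.2107,.121])
for z in(.104,.121,.13,.14):
    X=[.511,.2107,z];print(z,(proj("side",[X])-[100,180])*2.222,(proj("scene",[X])-[290,120])*3.333)
```

```text
[[-0.0004782129046823054, -0.951852676711498, -0.3065554650460061, 0.07924450038584462], [0.9999998436142393, -0.0003662956638510629, -0.0004226097283013991, -0.0006015562462157176], [0.0002899722635118396, -0.30655561920252244, 0.9518527030226072, -0.149869551656611], [0.0, 0.0, 0.0, 1.0]]
0 0.017 [[492.0, 340.0], [286.0, 341.0]]
0 0.004 [[499.0, 355.0], [279.0, 355.0]]
0 -0.01 [[509.0, 373.0], [270.0, 373.0]]
0 -0.025 [[520.0, 396.0], [258.0, 397.0]]
-0.011 0.017 [[490.0, 364.0], [288.0, 364.0]]
-0.011 0.004 [[497.0, 380.0], [281.0, 380.0]]
-0.011 -0.01 [[506.0, 400.0], [272.0, 400.0]]
-0.011 -0.025 [[517.0, 425.0], [261.0, 425.0]]
0.011 0.017 [[494.0, 316.0], [284.0, 316.0]]
0.011 0.004 [[501.0, 329.0], [276.0, 329.0]]
0.011 -0.01 [[511.0, 345.0], [267.0, 345.0]]
0.011 -0.025 [[524.0, 366.0], [255.0, 366.0]]
0.104 [[192.06544742 211.85881989]] [[175.10428246 227.40211837]]
0.121 [[189.74160828 200.90220177]] [[178.11275875 211.58456972]]
0.13 [[188.47895403 194.95372114]] [[179.73160896 203.06258637]]
0.14 [[187.0487172  188.21980635]] [[181.55198672 193.47080743]]
```

The tips really sit about 25–30 mm farther back along the tool than I assumed, so I'll open, then go lower.

Call:
{"method": "play_rows", "body": {"series": [[[0,0,0,0,0,0],[0,0,0,0,0,0],[1,0,-8,0,0,0],[1,0,0,0,0,0],[0,0,0,0,0,0]]], "claw": -1}}

```text
time: 3.47
tcp_pos: [0.5095, 0.2125, 0.1279]
ee_rot: [0.487, 0.873, 0.0, 0.0]
ft_force: [0.6, 0.1, 0.5]
grip_width: 0.0693
gripper_force: 0.0
```

Call:
{"method": "play_rows", "body": {"series": [[[0,0,0,0,0,0],[0,0,0,0,0,0],[0,0,0,0,0,0],[0,0,0,0,0,0]]]}}

```text
time: 3.8
tcp_pos: [0.5092, 0.2121, 0.1273]
ee_rot: [0.487, 0.873, -0.0, -0.0]
ft_force: [0.5, 0.1, 0.3]
grip_width: 0.0854
gripper_force: 0.0
```

Run:
```python
from workcell import *
from h import *
s=observe()
a=get_image("side")["img"][160:325,100:280,::-1];b=get_image("wrist")["img"][:,:,::-1]
cv2.imwrite("pics/c3.png",np.hstack([cv2.resize(a,(398,366)),cv2.resize(b[100:284,150:350],(398,366))]))
print(s["tcp_pos"],s["ee_rot"],s["grip_width"])
print((proj("wrist",[[.5095,.212,.13]],s)-[150,100])*1.99)
plan(s,[.5095,.212,.085],down(2.12),5)
```

```text
[0.50922719 0.21210276 0.12731338] [ 4.87237229e-01  8.73269649e-01 -4.42719531e-05 -1.22880673e-05] 0.08541164432197117
[[218.15782521 284.07125489]]
[-0.0,0.0,8.5,-0.0000,0.0000,0.0007],[-0.0,0.0,8.5,-0.0000,0.0000,0.0007],[-0.0,0.0,8.5,-0.0000,0.0000,0.0007],[-0.0,0.0,8.5,-0.0000,0.0000,0.0007],[-0.0,0.0,8.5,-0.0000,0.0000,0.0007]
```

View pics/c3.png

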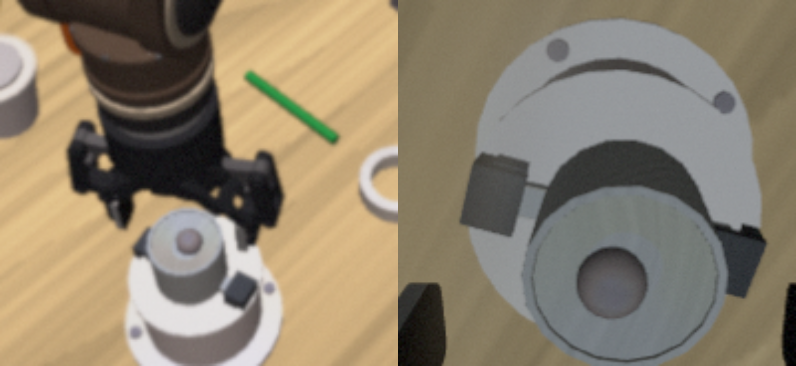

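The ball is back in the well. The cap mouth centre is at (626,275), about 10 px right of and 9 px above the jaw centre line, so I'll shift +y 3 mm and +x 2 mm while descending.

Call:
{"method": "play_rows", "body": {"series": [[[1,1.5,9,0,0,0],[1,1.5,9,0,0,0],[0,0,9,0,0,0],[0,0,9,0,0,0],[0,0,6,0,0,0]]]}}

```text
time: 4.32
tcp_pos: [0.5099, 0.2151, 0.0833]
ee_rot: [0.487, 0.873, -0.001, -0.001]
ft_force: [-0.3, -0.1, 0.6]
grip_width: 0.0854
gripper_force: 0.0
```

Call:
{"method": "play_rows", "body": {"series": [[[0,0,0,0,0,0],[0,0,0,0,0,0],[0,0,0,0,0,0],[0,0,0,0,0,0],[0,0,0,0,0,0]]], "claw": 1, "grip_force": 40}}

```text
time: 4.73
tcp_pos: [0.5109, 0.2154, 0.0857]
ee_rot: [0.487, 0.873, 0.0, 0.0]
ft_force: [0.6, -0.6, -1.5]
grip_width: 0.0582
gripper_force: 42.9
```

Call:
{"method": "play_rows", "body": {"series": [[[0,0,0,0,0,0],[0,0,0,0,0,0]]]}}

```text
time: 4.9
tcp_pos: [0.5109, 0.2154, 0.0856]
ee_rot: [0.487, 0.873, 0.0, 0.0]
ft_force: [0.5, -0.6, -0.4]
grip_width: 0.0581
gripper_force: 43.0
```

Call:
{"method": "play_rows", "body": {"series": [[[0,0,0,0,0,-0.06],[0,0,0,0,0,-0.1],[0,0,0,0,0,-0.1],[0,0,0,0,0,-0.1],[0,0,0,0,0,-0.1]]]}}

```text
time: 5.32
tcp_pos: [0.5103, 0.2149, 0.0856]
ee_rot: [0.273, 0.962, -0.001, -0.0]
ft_force: [-2.2, -2.5, 1.8]
grip_width: 0.0578
gripper_force: 43.3
```

Call:
{"method": "play_rows", "body": {"series": [[[0,0,0,0,0,-0.1],[0,0,0,0,0,-0.1],[0,0,0,0,0,-0.1],[0,0,0,0,0,-0.1],[0,0,0,0,0,-0.1]]]}}

```text
time: 5.73
tcp_pos: [0.5095, 0.2145, 0.0857]
ee_rot: [0.027, 1.0, -0.001, -0.001]
ft_force: [-5.6, -4.5, 6.1]
grip_width: 0.058
gripper_force: 43.7
```

Call:
{"method": "play_rows", "body": {"series": [[[0,0,0,0,0,-0.1],[0,0,0,0,0,-0.1],[0,0,0,0,0,-0.06],[0,0,0,0,0,0],[0,0,0,0,0,0]]]}}

```text
time: 6.15
tcp_pos: [0.5094, 0.2141, 0.0857]
ee_rot: [-0.101, 0.995, -0.001, -0.001]
ft_force: [-5.9, -4.5, 5.9]
grip_width: 0.0578
gripper_force: 43.3
```

Run:
```python
from workcell import *
from h import *
s=observe()
a=get_image("side")["img"][180:345,100:280,::-1];b=get_image("scene")["img"][120:230,290:410,::-1]
cv2.imwrite("pics/c4.png",np.hstack([cv2.resize(a,(400,366)),cv2.resize(b,(400,366))]))
print(s["tcp_pos"],s["ee_rot"],s["joint_pos"].round(3),s["ft_force"])
print(np.degrees(np.arctan2(*Ro.from_quat(s["ee_rot"]).as_matrix()[1::-1,0])))
```

```text
[0.509418   0.2140785  0.08572785] [-0.10094651  0.99489063 -0.00114249 -0.00106   ] [ 0.399  0.215 -0.239  1.119 -0.002  0.196] [-5.90293524 -4.45291882  5.93154201]
-168.41276885348915
```

View pics/c4.png

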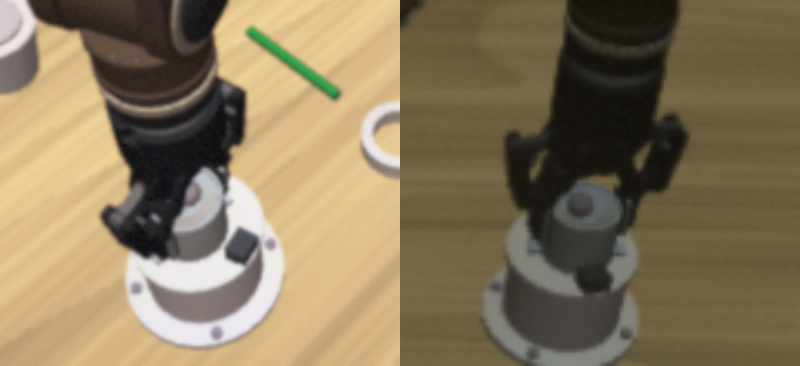

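Turned about 69°. The cap's ears are clear of the claws, at (533,248) and (622,248), and the ball is still in. I'll ease off the side load, then lift.

Call:
{"method": "play_rows", "body": {"series": [[[1.5,-0.7,0,0,0,0],[0,0,0,0,0,0],[0,0,0,0,0,0]]]}}

```text
time: 6.5
tcp_pos: [0.5091, 0.2139, 0.0856]
ee_rot: [-0.101, 0.995, -0.0, -0.0]
ft_force: [-3.3, -4.1, 4.3]
grip_width: 0.0578
gripper_force: 43.3
```

Call:
{"method": "play_rows", "body": {"series": [[[0,0,-5,0,0,0],[0,0,-10,0,0,0],[0,0,-15,0,0,0],[0,0,-20,0,0,0],[0,0,-25,0,0,0]]]}}

```text
time: 6.92
tcp_pos: [0.5091, 0.2147, 0.1608]
ee_rot: [-0.101, 0.995, 0.0, -0.001]
ft_force: [0.5, 1.4, -2.0]
grip_width: 0.058
gripper_force: 43.1
```

Call:
{"method": "play_rows", "body": {"series": [[[0,0,-25,0,0,0],[0,0,-25,0,0,0],[0,0,-15,0,0,0],[0,0,-10,0,0,0],[0,0,0,0,0,0]]]}}

```text
time: 7.33
tcp_pos: [0.5106, 0.2151, 0.2383]
ee_rot: [-0.101, 0.995, 0.001, 0.002]
ft_force: [-0.4, -0.5, -0.9]
grip_width: 0.0581
gripper_force: 43.2
```

Run:
```python
from workcell import *
from h import *
s=observe()
a=get_image("side")["img"][130:345,100:335,::-1];b=get_image("scene")["img"][90:230,270:423,::-1]
cv2.imwrite("pics/c5.png",np.hstack([cv2.resize(a,(400,366)),cv2.resize(b,(400,366))]))
print(s["time"],s["tcp_pos"],s["ee_rot"],s["joint_pos"].round(3),s["ft_force"])
```

```text
7.3333 [0.51057775 0.21514799 0.23829745] [-1.01034796e-01  9.94879996e-01  8.49776469e-04  2.24518129e-03] [0.399 0.178 0.052 1.44  0.    0.196] [-0.37765987 -0.52483522 -0.89606273]
```

View pics/c5.png

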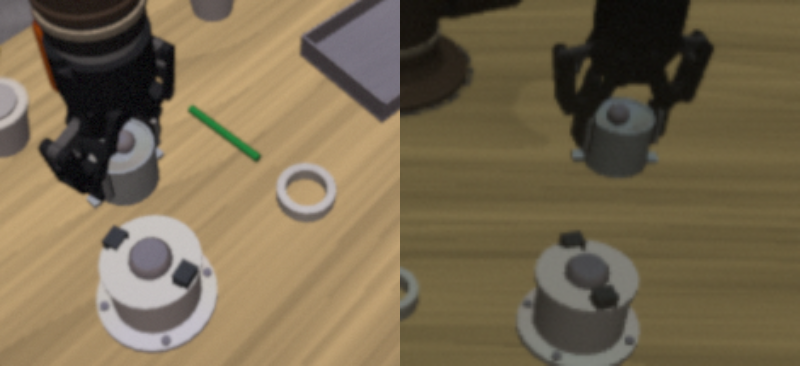

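The cap is held clear above the canister with the ball in it, at (125,140) in the left crop and (620,113) in the right. The neck and claws are visible below. Next is transport to the tray.

```bash
cat >> h.py <<'E'
def planw(s,pos,R,w):
    p=np.array(s["tcp_pos"]);q0=q=Ro.from_quat(s["ee_rot"]);rv=(q.inv()*R).as_rotvec();D=np.array(pos)-p;w=np.array(w)/sum(w)
    for i,a in enumerate(w):
        t=q.inv().apply(D*a)*1000;print("[%.0f,%.0f,%.0f,0,0,%.3f]"%(*t,(rv*a)[2]),end="," if (i+1)%5 else "\n")
        q=q*Ro.from_rotvec(rv*a)
    print()
E
python3 - <<'E'
from h import *
from workcell import *
s=observe()
print("pots",onz("scene",(195,300),.02),onz("scene",(190,257),.15),onz("scene",(115,300),.02))
planw(s,[.605,-.301,.2],down(2.50),[1,2,3,4]+[4.5]*8+[4,3,2,1])
E
```

```text
pots [ 0.80062334 -0.14899915  0.02      ] [ 0.77663068 -0.14656923  0.15      ] [ 0.80638876 -0.33345409  0.02      ]
[0,-9,1,0,0,0.015],[0,-19,1,0,0,0.030],[-1,-28,2,0,0,0.045],[-3,-37,3,0,0,0.060],[-6,-42,3,0,0,0.068]
[-8,-41,3,0,0,0.068],[-11,-41,3,0,0,0.068],[-14,-40,3,0,0,0.068],[-17,-39,3,0,0,0.068],[-19,-38,3,0,0,0.068]
[-22,-36,3,0,0,0.068],[-24,-35,3,0,0,0.068],[-23,-29,3,0,0,0.060],[-19,-21,2,0,0,0.045],[-13,-13,1,0,0,0.030]
[-7,-6,1,0,0,0.015],
```

Call:
{"method": "play_rows", "body": {"series": [[[0,-9,1,0,0,0.015],[0,-19,1,0,0,0.03],[-1,-28,2,0,0,0.045],[-3,-37,3,0,0,0.06],[-6,-41,3,0,0,0.068]]]}}

```text
time: 7.85
tcp_pos: [0.5347, 0.0814, 0.2237]
ee_rot: [0.009, 1.0, -0.0, -0.001]
ft_force: [0.2, 0.7, -1.6]
grip_width: 0.0575
gripper_force: 43.2
```

Call:
{"method": "play_rows", "body": {"series": [[[-8,-40,3,0,0,0.068],[-11,-40,3,0,0,0.068],[-14,-39,3,0,0,0.068],[-17,-38,3,0,0,0.068],[-19,-37,3,0,0,0.068]]]}}

```text
time: 8.27
tcp_pos: [0.5734, -0.1233, 0.2088]
ee_rot: [0.179, 0.984, 0.0, -0.001]
ft_force: [0.6, 0.5, -1.4]
grip_width: 0.0579
gripper_force: 43.2
```

Call:
{"method": "play_rows", "body": {"series": [[[-22,-35,3,0,0,0.068],[-24,-34,3,0,0,0.068],[-23,-29,3,0,0,0.06],[-19,-21,2,0,0,0.045],[-13,-13,1,0,0,0.03]]]}}

```text
time: 8.68
tcp_pos: [0.6046, -0.288, 0.1955]
ee_rot: [0.311, 0.95, -0.0, -0.002]
ft_force: [-0.6, 1.2, -1.0]
grip_width: 0.0573
gripper_force: 43.2
```

Call:
{"method": "play_rows", "body": {"series": [[[-7,-6,15,0,0,0.015],[0,0,25,0,0,0],[0,0,25,0,0,0],[0,0,20,0,0,0],[0,0,10,0,0,0]]]}}

```text
time: 9.1
tcp_pos: [0.6053, -0.2931, 0.0984]
ee_rot: [0.316, 0.949, 0.0, -0.003]
ft_force: [-0.2, 0.1, -1.2]
grip_width: 0.0578
gripper_force: 43.1
```

Run:
```python
from workcell import *
from h import *
s=observe();R=Ro.from_quat(s["ee_rot"]).as_matrix()
print(s["time"],s["tcp_pos"],R.round(3).tolist(),s["joint_pos"].round(3),s["ft_force"],s["grip_width"])
```

```text
9.1 [ 0.60534866 -0.29306465  0.09835389] [[-0.8, 0.6, -0.006], [0.6, 0.8, 0.003], [0.007, -0.001, -1.0]] [-0.451  0.435  0.092  1.235 -0.     0.192] [-0.1715067   0.10599488 -1.16810554] 0.05783749173497204
```

Call:
{"method": "play_rows", "body": {"series": [[[0,0,0,0,-0.06,0],[0,0,0,0,-0.12,0],[0,0,0,0,-0.12,0],[0,0,0,0,-0.12,0],[0,0,0,0,-0.12,0]]]}}

```text
time: 9.52
tcp_pos: [0.6075, -0.2936, 0.1044]
ee_rot: [0.304, 0.914, -0.085, 0.256]
ft_force: [1.1, -0.3, -1.2]
grip_width: 0.0579
gripper_force: 43.3
```

Call:
{"method": "play_rows", "body": {"series": [[[0,0,0,0,-0.12,0],[0,0,0,0,-0.12,0],[0,0,0,0,-0.12,0],[0,0,0,0,-0.12,0],[0,0,0,0,-0.12,0]]]}}

```text
time: 9.93
tcp_pos: [0.6094, -0.294, 0.1013]
ee_rot: [0.273, 0.824, -0.157, 0.471]
ft_force: [0.7, 0.0, -2.9]
grip_width: 0.0574
gripper_force: 43.3
```

Call:
{"method": "play_rows", "body": {"series": [[[0,0,0,0,-0.06,0],[0,0,0,0,0,0],[0,0,0,0,0,0],[0,0,0,0,0,0],[0,0,0,0,0,0]]]}}

```text
time: 10.35
tcp_pos: [0.6124, -0.2952, 0.1025]
ee_rot: [0.269, 0.81, -0.164, 0.495]
ft_force: [0.6, 0.2, -0.2]
grip_width: 0.0579
gripper_force: 43.4
```

Run:
```python
from workcell import *
from h import *
s=observe();R=Ro.from_quat(s["ee_rot"]).as_matrix()
a=get_image("side")["img"][60:230,250:436,::-1];b=get_image("scene")["img"][120:270,80:244,::-1]
cv2.imwrite("pics/c6.png",np.hstack([cv2.resize(a,(400,366)),cv2.resize(b,(400,366))]))
print(s["time"],s["tcp_pos"],R[:,2],s["joint_pos"].round(3),s["ft_force"],s["grip_width"])
```

```text
10.35 [ 0.61244062 -0.29516549  0.10254973] [ 0.71294388 -0.53193951 -0.45689318] [-0.326  0.018 -1.072 -0.595 -0.279  0.147] [ 0.62570627  0.23557001 -0.22154165] 0.05792305313517368
```

View pics/c6.png

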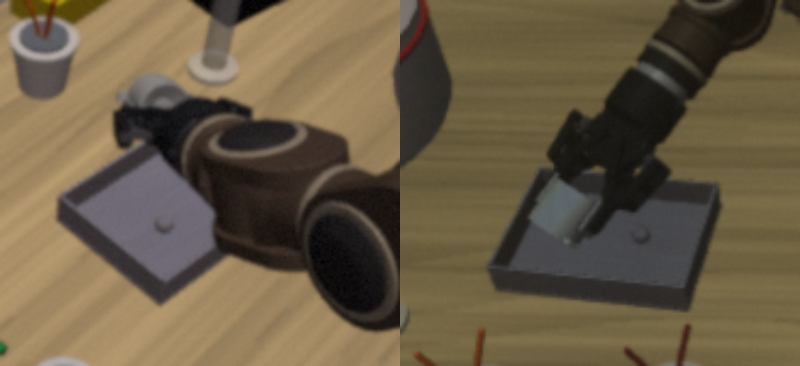

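The ball is in the tray at (640,233) in the right crop, and the cap is empty. Now back upright and return.

Run:
```python
from h import *
from workcell import *
s=observe();print(s["time"])
plan(s,[.590,-.285,.2],down(2.50),11)
```

```text
10.45
[-6.9,-0.5,-6.0,0.0000,0.0997,0.0001],[-6.3,-0.5,-6.6,0.0000,0.0997,0.0001],[-5.6,-0.5,-7.2,0.0000,0.0997,0.0001],[-4.8,-0.5,-7.7,0.0000,0.0997,0.0001],[-4.0,-0.5,-8.2,0.0000,0.0997,0.0001]
[-3.2,-0.5,-8.5,0.0000,0.0997,0.0001],[-2.3,-0.5,-8.8,0.0000,0.0997,0.0001],[-1.4,-0.5,-9.0,0.0000,0.0997,0.0001],[-0.5,-0.5,-9.1,0.0000,0.0997,0.0001],[0.4,-0.5,-9.1,0.0000,0.0997,0.0001]
[1.3,-0.5,-9.0,0.0000,0.0997,0.0001],
```

Call:
{"method": "play_rows", "body": {"series": [[[-7,0,-6,0,0.1,0],[-6,0,-7,0,0.1,0],[-6,-1,-7,0,0.1,0],[-5,0,-8,0,0.1,0],[-4,-1,-8,0,0.1,0]]]}}

```text
time: 10.87
tcp_pos: [0.6038, -0.2901, 0.1378]
ee_rot: [0.296, 0.896, -0.105, 0.314]
ft_force: [2.5, -0.4, -2.4]
grip_width: 0.0579
gripper_force: 43.4
```

Call:
{"method": "play_rows", "body": {"series": [[[-3,0,-9,0,0.1,0],[-2,-1,-9,0,0.1,0],[-1,0,-9,0,0.1,0],[0,-1,-9,0,0.1,0],[0,0,-9,0,0.1,0]]]}}

```text
time: 11.28
tcp_pos: [0.5909, -0.283, 0.1818]
ee_rot: [0.313, 0.946, -0.028, 0.084]
ft_force: [0.9, -1.3, -2.2]
grip_width: 0.058
gripper_force: 43.3
```

Call:
{"method": "play_rows", "body": {"series": [[[1,-1,-9,0,0.097,0],[0,0,0,0,0,0],[0,0,0,0,0,0]]]}}

```text
time: 11.53
tcp_pos: [0.59, -0.2834, 0.1867]
ee_rot: [0.314, 0.948, -0.014, 0.039]
ft_force: [-0.7, 0.1, -0.8]
grip_width: 0.0577
gripper_force: 43.3
```

Run:
```python
from h import *
from workcell import *
s=observe();print(s["time"],s["tcp_pos"],Ro.from_quat(s["ee_rot"]).as_matrix().round(3).tolist(),s["joint_pos"].round(3))
planw(s,[.509,.2135,.2],down(np.radians(191.6)),[1,2,3,4]+[4.3]*8+[4,3,2,1])
```

```text
11.5333 [ 0.59004    -0.28343593  0.18671578] [[-0.799, 0.597, 0.065], [0.595, 0.802, -0.051], [-0.083, -0.002, -0.997]] [-0.439  0.306  0.1    1.284 -0.018  0.2  ]
[7,6,-1,0,0,-0.015],[13,13,-2,0,0,-0.031],[19,20,-2,0,0,-0.046],[24,28,-3,0,0,-0.062],[24,32,-3,0,0,-0.067]
[22,33,-3,0,0,-0.067],[19,35,-2,0,0,-0.067],[17,36,-2,0,0,-0.067],[15,37,-2,0,0,-0.067],[12,38,-2,0,0,-0.067]
[10,39,-2,0,0,-0.067],[7,39,-1,0,0,-0.067],[4,37,-1,0,0,-0.062],[1,28,-1,0,0,-0.046],[0,19,-1,0,0,-0.031]
[-0,9,-0,0,0,-0.015],
```

Call:
{"method": "play_rows", "body": {"series": [[[0,0,-5,0,0.083,0],[7,6,-1,0,0,-0.015],[13,13,-1,0,0,-0.031],[19,20,-1,0,0,-0.046],[24,28,-1,0,0,-0.062]]]}}

```text
time: 11.95
tcp_pos: [0.5722, -0.1912, 0.196]
ee_rot: [0.24, 0.971, -0.001, 0.001]
ft_force: [1.0, 0.5, -1.9]
grip_width: 0.058
gripper_force: 43.3
```

Call:
{"method": "play_rows", "body": {"series": [[[24,32,-1,0,0,-0.067],[22,33,-1,0,0,-0.067],[19,35,-1,0,0,-0.067],[17,36,-1,0,0,-0.067],[15,37,-1,0,0,-0.067]]]}}

```text
time: 12.37
tcp_pos: [0.5395, 0.0077, 0.202]
ee_rot: [0.073, 0.997, -0.0, 0.002]
ft_force: [1.3, 0.7, -1.0]
grip_width: 0.0577
gripper_force: 43.3
```

Call:
{"method": "play_rows", "body": {"series": [[[12,38,-1,0,0,-0.067],[10,39,-1,0,0,-0.067],[7,39,-1,0,0,-0.067],[4,37,-1,0,0,-0.062],[1,28,0,0,0,-0.046]]]}}

```text
time: 12.78
tcp_pos: [0.5099, 0.1912, 0.2063]
ee_rot: [-0.082, 0.997, 0.001, 0.002]
ft_force: [0.1, 0.4, -1.4]
grip_width: 0.058
gripper_force: 43.3
```

Call:
{"method": "play_rows", "body": {"series": [[[0,19,0,0,0,-0.031],[0,9,0,0,0,-0.015],[0,0,0,0,0,0],[0,0,0,0,0,0]]]}}

```text
time: 13.12
tcp_pos: [0.5063, 0.2155, 0.2057]
ee_rot: [-0.102, 0.995, 0.0, -0.0]
ft_force: [-0.5, 0.1, -0.7]
grip_width: 0.058
gripper_force: 43.3
```

Run:
```python
from h import *
from workcell import *
s=observe();print(s["time"],s["tcp_pos"],Ro.from_quat(s["ee_rot"]).as_matrix().round(3).tolist(),s["joint_pos"].round(3))
plan(s,[.509,.2135,.2],down(np.radians(191.6)),1)
d=get_image("wrist");im=np.ascontiguousarray(d["img"][:,:,::-1]);cv2.imwrite("pics/w7.png",cv2.resize(im,(768,576)))
# expected claw tops
for c in[(.5095,.213)]:
    u=np.array([np.cos(np.radians(15)),np.sin(np.radians(15))])*.042
    print(proj("wrist",[[*(np.array(c)+u),.094],[*(np.array(c)-u),.094]],s)*1.5)
```

```text
13.1167 [0.50629899 0.21552393 0.20568669] [[-0.979, -0.203, -0.0], [-0.203, 0.979, 0.0], [0.0, 0.0, -1.0]] [ 0.402  0.174 -0.024  1.373  0.     0.197]
[-2.2,-2.5,5.7,0.0002,-0.0002,0.0024],
[[387.0925181  340.05922321]
 [378.9053247  210.14439191]]
```

View pics/w7.png

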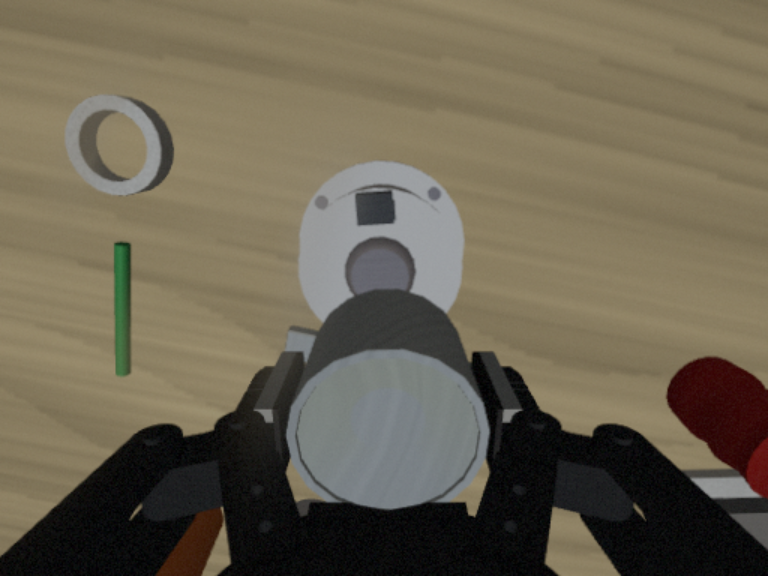

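The far claw top is at (376,208), the neck at (380,270), the deck spans columns 298–464, and the held cap's mouth centre is at about (388.5,428). An ear shows at (303,340).

Run:
```python
from h import *
from workcell import *
s=observe();Q=Ro.from_quat(s["ee_rot"]).as_matrix();p=s["tcp_pos"]
m=onz("wrist",(388.5/1.5,428/1.5),p[2]+.0445,s);print("cap offset tool",(Q.T@(m-p))*1000)
c=onz("wrist",(376/1.5,208/1.5),.094,s);print("claw",c)
for px in((298,262),(464,262)):
    o,d=ray("wrist",np.array(px)/1.5,s);h=onz("wrist",np.array(px)/1.5,.08,s);print("deck edge tool",(Q.T@(h-p))*1000)
e=onz("wrist",(303/1.5,335/1.5),p[2]-.0056+.006,s)-m;print("ear yaw",np.degrees(np.arctan2(e[1],e[0])),np.hypot(*e[:2]))
u=np.array([np.cos(np.radians(15)),np.sin(np.radians(15))])*.042
print("seat from claw",c[:2]+u)
```

```text
cap offset tool [  2.30962155  -0.28263937 -44.49821636]
claw [0.4682374 0.1996973 0.094    ]
deck edge tool [  3.90123862 -58.04182729 125.60045944]
deck edge tool [  3.84876975  48.71592132 125.62070106]
ear yaw -93.04229929017058 0.03243707844482995
seat from claw [0.50880628 0.2105677 ]
```

Call:
{"method": "play_rows", "body": {"series": [[[-2.4,-4.1,10,0,0,0],[0,0,20,0,0,0],[0,0,25,0,0,0],[0,0,25,0,0,0],[0,0,10,0,0,0]]]}}

```text
time: 13.58
tcp_pos: [0.5086, 0.21, 0.1111]
ee_rot: [-0.101, 0.995, -0.001, -0.004]
ft_force: [-0.2, -0.7, -1.6]
grip_width: 0.0578
gripper_force: 43.3
```

Call:
{"method": "play_rows", "body": {"series": [[[0,0,7,0,0,0],[0,0,7,0,0,0],[0,0,5,0,0,0],[0,0,5,0,0,0],[0,0,0,0,0,0]]]}}

```text
time: 14.0
tcp_pos: [0.5098, 0.2122, 0.0909]
ee_rot: [-0.102, 0.995, 0.0, -0.001]
ft_force: [-0.2, -0.4, -0.9]
grip_width: 0.0578
gripper_force: 43.3
```

Call:
{"method": "play_rows", "body": {"series": [[[0,0,3,0,0,0],[0,0,2,0,0,0],[0,0,0,0,0,0]]]}}

```text
time: 14.25
tcp_pos: [0.5098, 0.2124, 0.0862]
ee_rot: [-0.102, 0.995, 0.0, -0.001]
ft_force: [0.3, -0.4, -1.3]
grip_width: 0.0577
gripper_force: 43.3
```

Call:
{"method": "play_rows", "body": {"series": [[[0,0,1,0,0,0],[0,0,0.5,0,0,0],[0,0,0,0,0,0]]]}}

```text
time: 14.5
tcp_pos: [0.5099, 0.2124, 0.0856]
ee_rot: [-0.102, 0.995, 0.0, -0.001]
ft_force: [-0.6, -0.6, 4.9]
grip_width: 0.058
gripper_force: 43.7
```

Call:
{"method": "play_rows", "body": {"series": [[[0,0,0,0,0,0.06],[0,0,0,0,0,0.1],[0,0,0,0,0,0.1],[0,0,0,0,0,0.1],[0,0,0,0,0,0.1]]]}}

```text
time: 14.92
tcp_pos: [0.5104, 0.2126, 0.0856]
ee_rot: [0.13, 0.992, 0.0, -0.001]
ft_force: [-0.7, -0.4, 3.0]
grip_width: 0.0579
gripper_force: 43.6
```

Call:
{"method": "play_rows", "body": {"series": [[[0,0,0,0,0,0.1],[0,0,0,0,0,0.1],[0,0,0,0,0,0.1],[0,0,0,0,0,0.1],[0,0,0,0,0,0.1]]]}}

```text
time: 15.33
tcp_pos: [0.5105, 0.2127, 0.0856]
ee_rot: [0.371, 0.929, 0.0, -0.001]
ft_force: [-0.4, 0.4, 2.5]
grip_width: 0.0577
gripper_force: 43.6
```

Call:
{"method": "play_rows", "body": {"series": [[[0,0,0,0,0,0.1],[0,0,0,0,0,0.1],[0,0,0,0,0,0.05],[0,0,0,0,0,0]]]}}

```text
time: 15.67
tcp_pos: [0.5105, 0.2128, 0.0856]
ee_rot: [0.482, 0.876, 0.0, -0.001]
ft_force: [0.0, -0.1, 3.8]
grip_width: 0.058
gripper_force: 43.7
```

Run:
```python
from h import *
from workcell import *
s=observe();R=Ro.from_quat(s["ee_rot"]).as_matrix();print(s["time"],s["tcp_pos"],np.degrees(np.arctan2(R[1,0],R[0,0])),s["wrist_torque"],s["ft_force"],s["joint_pos"][5])
```

```text
15.6667 [0.51051332 0.21278204 0.08556854] 122.33385362658649 [ 0.11723153 -0.1558095  -0.05674287] [ 0.04286686 -0.09364419  3.78232189] 1.4007533999956319
```

Smooth so far. Now turning on in small steps to feel for the stop.

Call:
{"method": "play_rows", "body": {"series": [[[0,0,0,0,0,0.03],[0,0,0,0,0,0.03],[0,0,0,0,0,0.03],[0,0,0,0,0,0]]]}}

```text
time: 16.0
tcp_pos: [0.5105, 0.2128, 0.0856]
ee_rot: [0.52, 0.854, 0.0, -0.001]
ft_force: [0.9, 0.4, 5.1]
grip_width: 0.058
gripper_force: 43.8
```

Run:
```python
from h import *
from workcell import *
s=observe();R=Ro.from_quat(s["ee_rot"]).as_matrix();print(s["time"],s["tcp_pos"],np.degrees(np.arctan2(R[1,0],R[0,0])),s["wrist_torque"],s["ft_force"],s["joint_pos"][5])
```

```text
16.0 [0.51048621 0.21275252 0.08555887] 117.28780812406967 [ 0.22233888 -0.21638113 -0.06039018] [0.94973527 0.40145359 5.09013999] 1.4887671215101186
```

Call:
{"method": "play_rows", "body": {"series": [[[0,0,0,0,0,0.03],[0,0,0,0,0,0.03],[0,0,0,0,0,0]]]}}

```text
time: 16.25
tcp_pos: [0.5105, 0.2136, 0.0856]
ee_rot: [0.545, 0.838, 0.001, -0.001]
ft_force: [0.1, 5.3, 4.5]
grip_width: 0.0579
gripper_force: 43.7
```

Run:
```python
from h import *
from workcell import *
s=observe();R=Ro.from_quat(s["ee_rot"]).as_matrix();print(s["time"],s["tcp_pos"],np.degrees(np.arctan2(R[1,0],R[0,0])),s["wrist_torque"],s["ft_force"],s["joint_pos"][5])
```

```text
16.25 [0.51050106 0.21361345 0.08560448] 113.9133995615156 [ 0.95185573 -0.15962558  0.08147944] [0.10272324 5.27736403 4.52196127] 1.5481508329935025
```

Call:
{"method": "play_rows", "body": {"series": [[[0,0,0,0,0,0.03],[0,0,0,0,0,0],[0,0,0,0,0,0]]]}}

```text
time: 16.5
tcp_pos: [0.5107, 0.2136, 0.0856]
ee_rot: [0.557, 0.831, 0.001, -0.001]
ft_force: [1.1, 5.1, 5.4]
grip_width: 0.0581
gripper_force: 42.0
```

Run:
```python
from h import *
from workcell import *
s=observe();R=Ro.from_quat(s["ee_rot"]).as_matrix();print(s["time"],s["tcp_pos"],np.degrees(np.arctan2(R[1,0],R[0,0])),s["wrist_torque"],s["ft_force"],s["joint_pos"][5])
```

```text
16.5 [0.51067317 0.21360607 0.08561338] 112.33646319562996 [ 1.048112   -0.2766857   0.77262544] [1.05973879 5.10062389 5.35320106] 1.5758478705677974
```

The torque rose to 0.77 N m, so the ears are on the stops. Now I'll release and retreat.

Call:
{"method": "play_rows", "body": {"series": [[[0,0,0,0,0,-0.02],[0,0,0,0,0,0],[0,0,0,0,0,0],[0,0,0,0,0,0],[0,0,0,0,0,0]]], "claw": -1}}

```text
time: 16.92
tcp_pos: [0.5094, 0.2119, 0.0842]
ee_rot: [0.55, 0.835, -0.001, -0.001]
ft_force: [-0.4, 0.7, 0.9]
grip_width: 0.0852
gripper_force: 0.0
```

Call:
{"method": "play_rows", "body": {"series": [[[0,0,-5,0,0,0],[0,0,-15,0,0,0],[0,0,-25,0,0,0],[0,0,-30,0,0,0],[0,0,-30,0,0,0]]]}}

```text
time: 17.33
tcp_pos: [0.5095, 0.212, 0.1907]
ee_rot: [0.55, 0.835, -0.001, -0.001]
ft_force: [0.6, -0.4, 0.8]
grip_width: 0.0855
gripper_force: 0.0
```

Call:
{"method": "play_rows", "body": {"series": [[[0,0,-30,0,0,0],[-20,0,-15,0,0,0],[-20,0,0,0,0,0],[0,0,0,0,0,0],[0,0,0,0,0,0]]]}}

```text
time: 17.75
tcp_pos: [0.5261, 0.1749, 0.235]
ee_rot: [0.551, 0.835, -0.001, -0.001]
ft_force: [0.6, 0.1, 0.3]
grip_width: 0.0854
gripper_force: 0.0
```

Run:
```python
from h import *
from workcell import *
s=observe();print(s["time"],s["tcp_pos"],s["ft_force"])
a=get_image("wrist")["img"][:,:,::-1];b=get_image("scene")["img"][150:270,80:370,::-1]
cv2.imwrite("pics/fin.png",np.vstack([cv2.resize(a[60:250,150:400],(580,340)),cv2.resize(b,(580,240))]))
```

```text
17.75 [0.52614485 0.17493989 0.23497666] [0.58123306 0.09586297 0.3273013 ]
```

View pics/fin.png

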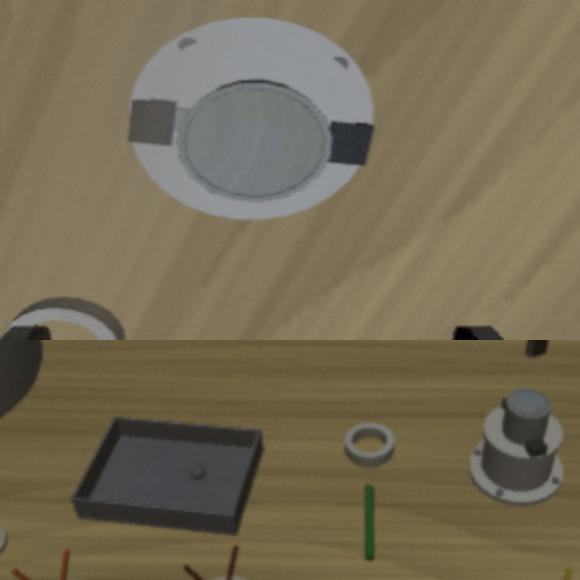

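The cap sits upright and centred at (255,140) with its ears under the claws at (152,121) and (350,143). The ball lies in the tray at (197,472), so I'm handing in.

```bash
python3 -c "
from workcell import *
print(job_done())"
```

```text
the job is handed in; nothing more can be done
None
```

I handed the job in at about 18 s: the ball is in the tray, the cap is back on the canister and turned clockwise to its stops, and the arm is clear; on the first grasp the fingers closed on the ball instead of the cap, so I released it and regripped, and no verdict came back.

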